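Line up the table condiments by height

TASK

Set out the four table things standing just in front of the wooden plank on its four cork coasters, one upright in the middle of each coaster, in order of height: the tallest on the coaster nearest the stone-look mug, falling to the shortest on the coaster nearest the jam jar. Leave the mug and the jam jar where they stand.

Things in the scene. Friction and masses are not known exactly. Their poses are not given: they have to be found in the camera images.
- pepper_mill: dark brown turned-wood pepper mill with a small metal button on top, loose and upright just in front of the plank (not its like in the far left corner); 170 mm high, body 58 mm across at the widest, round head 48 mm across between 123 and 159 mm up (a good place to grip: 140 mm up); origin at the centre of its underside, z up; about 0.18 kg
- spice_jar: glass spice jar with a green screw lid, loose and upright just in front of the plank (not its like in the far left corner); 106 mm high, 46 mm across all the way up (lid 45 mm across, its top 20 mm; grip about 80 mm up); origin at the centre of its underside, z up; about 0.11 kg
- salt_shaker: glass salt shaker with white salt and a pale grey domed cap, loose and upright just in front of the plank (not its like in the far left corner); 90 mm high, body 44 mm across up to about 70 mm, cap 34 mm across (grip about 50 mm up); origin at the centre of its underside, z up; about 0.10 kg
- egg_cup: turned beech egg cup, loose and upright just in front of the plank (not its like in the far left corner); 58 mm high, bowl 47 mm across at the top (grip the bowl about 40 mm up); origin at the centre of its underside, z up; about 0.05 kg
- coaster_a: flat round cork coaster, 80 mm across, 5 mm thick, lying fixed on a pale wooden plank (98 x 424 mm, 12 mm thick), its top 17 mm over the worktop; origin at the centre of its underside; the leftmost (largest y) of the four in the row
- coaster_b: flat round cork coaster, 80 mm across, 5 mm thick, lying fixed on a pale wooden plank (98 x 424 mm, 12 mm thick), its top 17 mm over the worktop; origin at the centre of its underside; second from the left; a wall cabinet hangs 0.55 m over the worktop behind the row (from about x = 0.65, y 0.03 to 0.27): carry low and in straight lines, not in an arc that swings the wrist out under it
- coaster_c: flat round cork coaster, 80 mm across, 5 mm thick, lying fixed on a pale wooden plank (98 x 424 mm, 12 mm thick), its top 17 mm over the worktop; origin at the centre of its underside; third from the left
- coaster_d: flat round cork coaster, 80 mm across, 5 mm thick, lying fixed on a pale wooden plank (98 x 424 mm, 12 mm thick), its top 17 mm over the worktop; origin at the centre of its underside; the rightmost of the four; neighbours in the row are about 110 mm apart
- mug: pale speckled stone-look mug, 84 mm across and 100 mm high with a handle, standing loose beyond one end of the row of coasters (left or right varies); it marks the end for the tallest; origin under the middle of mug and handle together, 19 mm from the mug's axis towards the handle
- jam_jar: jam jar with a red lid, 65 mm across, 97 mm high, standing loose beyond the other end of the row (not the one in the far left corner); origin at the centre of its underside

How it is judged (in metres and radians):
At the end, for the whole second after the job is handed in: Counted from the mug's end of the row to the jam jar's: pepper mill, spice jar, salt shaker, egg cup, each standing upright (within 0.1 rad), at rest on its coaster with its middle within 14 mm of the coaster's middle; mug and jam jar within 20 mm of where they stood (((y of mug in the frame of coaster_b above 0 m and horizontal distance between pepper_mill and coaster_a below 0.014 m and z of pepper_mill in the frame of coaster_a between 0.002 and 0.01 m and horizontal distance between spice_jar and coaster_b below 0.014 m and z of spice_jar in the frame of coaster_b between 0.002 and 0.01 m and horizontal distance between salt_shaker and coaster_c below 0.014 m and z of salt_shaker in the frame of coaster_c between 0.002 and 0.01 m and horizontal distance between egg_cup and coaster_d below 0.014 m and z of egg_cup in the frame of coaster_d between 0.002 and 0.01 m) or (y of mug in the frame of coaster_b below 0 m and horizontal distance between pepper_mill and coaster_d below 0.014 m and z of pepper_mill in the frame of coaster_d between 0.002 and 0.01 m and horizontal distance between spice_jar and coaster_c below 0.014 m and z of spice_jar in the frame of coaster_c between 0.002 and 0.01 m and horizontal distance between salt_shaker and coaster_b below 0.014 m and z of salt_shaker in the frame of coaster_b between 0.002 and 0.01 m and horizontal distance between egg_cup and coaster_a below 0.014 m and z of egg_cup in the frame of coaster_a between 0.002 and 0.01 m)) and angle between each of pepper_mill, spice_jar, salt_shaker, egg_cup's own z axis and vertical below 0.1 rad and linear speed of each of pepper_mill, spice_jar, salt_shaker, egg_cup below 0.02 m/s and distance of each of mug, jam_jar from where it was at the start of the episode below 0.02 m); the robot touches nothing.
It fails at once if the mug is moved more than 20 mm from its place (distance of mug from where it was at the start of the episode above 0.02 m).
It fails at once if the jam jar is moved more than 20 mm from its place (distance of jam_jar from where it was at the start of the episode above 0.02 m).
It also fails if it takes over 122 s, if anything falls off the work surface, if the arm or the gripper's body presses on something with over 40 N, if the wrist force passes 120 N, or if a joint passes its speed limit or range.

ROBOT

A 6-joint arm with a two-finger parallel gripper is mounted at the origin on a cart in front of the work surface, level with it; the furniture and walls round the work are solid. World frame = base frame: x ahead of the robot, y to its left, z up, the work surface at z = 0. Lengths are in mm, angles in rad, forces in N, time in s.
With the tool pointing down it reaches from about 250 to 775 mm from the base axis. Payload 4 kg.
Tool frame: the origin (TCP) lies at the very end of the fingers, on their centre line; the grasp point (between the pads) lies 19 mm behind it (ctrl.pinch_z is the distance from the TCP to the grasp point, in mm); z points along the fingers, y is the line along which they close (so a half turn about z gives the same grasp; the last joint's range is limited). The gripper opens to 94 mm and grips with 3 to 60 N. Pads are 16 mm wide; open, the fingers measure 119 mm over their backs; the gripper's body (75 mm by 177 mm) begins 78 mm behind the grasp point.
Start: joints at [-1.31, 0.087, 1.371, -0, 1.684, -0.103], TCP at [195.705, -514.026, 175.306] pointing down, gripper open.
Joint ranges: [-3.1, 3.1], [-0.76, 2.03], [0.27, 2.55], [-1.08, 4.22], [0.17, 2.65], [-2.57, 2.57]. Speed limits (rad/s): [2.79, 2.79, 3.14, 3.14, 3.14, 3.14].

INTERFACE

Orientations are given as a rotation vector (axis times angle).
In Python, from cell import ctrl gives the robot as it stands. The module is installed in compiled form; this text tells all that it offers.
- The arm moves only by the tool send_rows, never from a script. Its argument "motion" is text: rows parted by semicolons, each of 7 numbers parted by spaces: the shift along the world's x, y, z in units of 25 mm (1.0 is 25 mm), then the turn, a rotation vector about the world's x, y, z in rad, then the opening, from 0 (shut) to 1 (fully open). In form: dx dy dz rx ry rz fingers; .... A call has exactly 5 rows; each row shifts and turns the commanded pose from where the row before left it; what a row does not reach is not made up. A row lasts 1/10 s, in which the tool goes at most 50 mm and 8.59 degrees, less where a joint would pass 70% of its speed; a pose out of reach is approached as far as the arm can. A call is refused whole if a number of a shift passes 1 or a number of a turn 0.15, either way. A call with a gripper value outside its range is refused whole. The fingers move at their own pace and stop on an object; the grip force is fixed at half the most. Time passes only in rows, so rows that do not move let the fingers close, or fill a call up. It gives the time, the measured TCP pose, the force, the opening and the grip force at its end, in the units of the state.
- ctrl.state(): the state, without advancing time (a new reading comes with each control period).
- ctrl.capture(name): name is "scene" or "top" or "wrist"; returns (picture, depth): 384x512x3 uint8, red, green, blue; 384x512 float32, mm along the optical axis (not along the pixel's ray), 0 where there is no reading.
- ctrl.camera_params(name): a dict with "fx", "fy", "cx", "cy" (pixels), "extrinsics" (4x4, takes a point from camera to world coordinates); the wrist camera has in their place "tool_from_camera" (4x4, takes a point from camera to tool coordinates, whose origin is the TCP and whose axes are the flange's). Camera axes: x right, y up, looking along -z (the intrinsics and any distortion apply to the point x, -y, -z); pixel columns grow to the right and rows downward; lengths in mm; the calibration is good to about 2 mm. A picture is of the moment at which its call begins: read the wrist's pose just before it. camera_params takes no time and is no camera call.
- ctrl.sign_off(): hands the job in; it is judged then, once.
The state is a dict: "time_s": time; "joints": joint angles; "qd": joint speeds; "tau": joint torques, N m; "ee_pos": TCP position; "orientation": TCP orientation; "wrist_force": force on the tool from outside, world axes, zero at the start; "moment": the same for the moment, N m; "finger_gap": finger opening in mm; "grasp_force": force on a finger pad.
Only numpy, scipy, OpenCV 4.12 (cv2) and the standard library are available. Lean on these libraries where they do the work, as an engineer would, in place of code of your own. Each camera call takes 0.05 s, during which the arm holds its last target. There are 200 camera calls.

## Working session

There is one attempt and no reset: what is moved stays moved. The work goes in short steps, Python scripts to look and compute and a tool call to move; the robot and the scene stay as the last step left them, time stands still between calls to the robot, and variables do not carry over. Pictures are saved under pics/ and viewed, at most 14 in all, crops included, and the job is handed in when it is done.

Besides the shell and the picture viewer there is one more tool, called after "Request:" by a JSON object that holds its "method" and its "body", one argument or row to a line. send_rows: Moves the arm, as the interface text tells. Its arguments: {"type":"object","properties":{"motion":{"type":"string"}},"required":["motion"]}

```bash
mkdir -p pics; cat > h.py <<'E'
import numpy as np, cv2
from cell import ctrl
def cap(n,f=None):
    im,d=ctrl.capture(n)
    if f: cv2.imwrite('pics/'+f,im[:,:,::-1])
    return im,d
def world(d,p,E,u,v):
    z=d[v,u]; P=np.stack([(u-p['cx'])/p['fx']*z,-(v-p['cy'])/p['fy']*z,-z,np.ones_like(z)],-1)
    return (P@E.T)[...,:3]
E
python3 - <<'E'
from h import *
for n in('scene','top'):
    im,d=cap(n,n+'1.png'); p=ctrl.camera_params(n); print(n,p); np.savez(n+'1.npz',im=im,d=d)
print(ctrl.state())
E
```

```text
scene {'fx': 455.7429508938843, 'fy': 455.7429508938843, 'cx': 259.7461311191672, 'cy': 196.9972611996372, 'extrinsics': array([[-4.93430849e-01,  6.77631788e-01, -5.45289975e-01,
        -2.33643420e+02],
       [-8.69590056e-01, -3.97609304e-01,  2.92779739e-01,
         4.45994455e+02],
       [-1.84155094e-02,  6.18645295e-01,  7.85454561e-01,
         1.12118650e+03],
       [ 0.00000000e+00,  0.00000000e+00,  0.00000000e+00,
         1.00000000e+00]])}
top {'fx': 476.92766936495696, 'fy': 476.92766936495696, 'cx': 250.6990384674116, 'cy': 193.02857565342714, 'extrinsics': array([[ 2.12027653e-02,  9.96924317e-01, -7.54476616e-02,
         4.33801911e+02],
       [-9.99751224e-01,  2.16643879e-02,  5.30519488e-03,
         5.53497072e+01],
       [ 6.92340519e-03,  7.53164072e-02,  9.97135650e-01,
         1.33056803e+03],
       [ 0.00000000e+00,  0.00000000e+00,  0.00000000e+00,
         1.00000000e+00]])}
{'time_s': 0.1, 'joints': array([-1.31009439e+00,  8.78426148e-02,  1.37210920e+00,  1.00735694e-05,
        1.68355569e+00, -1.03105563e-01]), 'qd': array([-0.00012539, -0.00256167, -0.00432821,  0.00243735,  0.0014369 ,
        0.00016263]), 'tau': array([ 2.09675185e-03, -3.41253054e+01, -3.03299797e+01,  7.21267099e-02,
        3.04329861e-02, -1.01215014e-04]), 'ee_pos': array([ 195.56492122, -513.47544661,  174.23919841]), 'orientation': array([-3.08788126e+00, -5.67977409e-01,  2.20957422e-04]), 'wrist_force': array([-0.19283865, -0.16214296, -0.29694241]), 'moment': array([ 0.03942456, -0.00739363,  0.00914195]), 'grasp_force': 0.0, 'finger_gap': 94.16018521322091}
```

View pics/scene1.png

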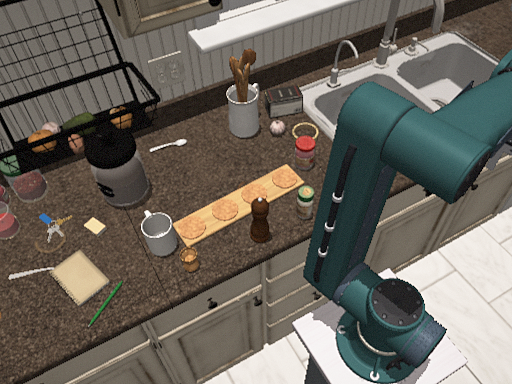

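View pics/top1.png

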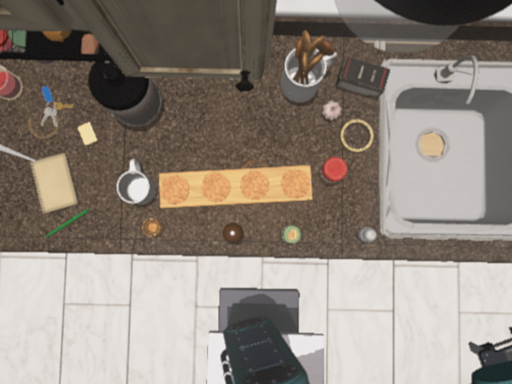

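The top view shows the coasters at about (175,187), (216,186), (255,183) and (296,182). The mug is on the left at (133,185) and the jam jar on the right at (335,169). The egg cup is at (151,227), mill at (233,232), spice jar at (291,234) and shaker at (367,234).

```bash
python3 - <<'E'
from h import *
f=np.load('top1.npz'); im,d=f['im'],f['d']; p=ctrl.camera_params('top'); E=p['extrinsics']
vv,uu=np.mgrid[0:384,0:512]; W=world(d,p,E,uu,vv)
for n,(u,v),zt in [('egg',(151,227),58),('mill',(233,232),165),('spice',(291,234),106),('salt',(367,234),90),('jam',(335,169),97),('mug',(135,187),100)]:
    m=(np.hypot(uu-u,vv-v)<32)&(d>0)&(W[...,2]>25)
    k,l,s,c=cv2.connectedComponentsWithStats(m.astype(np.uint8)); i=np.argmin(np.hypot(*(c[1:]-[u,v]).T))+1
    P=W[l==i]; zm=np.percentile(P[:,2],98); T=P[P[:,2]>zm-12]
    print(n,len(P),'zmax',zm.round(),'top mid',((T.max(0)+T.min(0))/2).round(1),'ext',np.ptp(T,axis=0).round(), 'all',P.min(0).round(),P.max(0).round())
hsv=cv2.cvtColor(im,cv2.COLOR_RGB2HSV)
for u,v in [(175,187),(216,186),(255,183),(296,182)]:
    print(hsv[v,u],W[v,u].round(1))
print(hsv[203,196],W[203,196], 'table',W[215,200],W[210,320])
# cork mask
m=((hsv[...,0]<14)&(hsv[...,1]>95)&(hsv[...,2]>140)&(abs(vv-185)<25)&(uu>155)&(uu<318)).astype(np.uint8)
cv2.imwrite('pics/m.png',cv2.resize(np.hstack([im[150:250,110:390,::-1],cv2.merge([m*255]*3)[150:250,110:390]]),None,fx=1.4,fy=1.4) if 0 else cv2.resize(np.vstack([im[150:250,110:390,::-1],cv2.merge([m*255]*3)[150:250,110:390]]),None,fx=2.8,fy=2.8))
E
```

```text
egg 257 zmax 62.0 top mid [432.5 312.9  56.4] ext [45. 47. 13.] all [410. 290.  26.] [455. 336.  63.]
mill 318 zmax 169.0 top mid [419.8  92.8 165.4] ext [27. 30. 16.] all [398.  69.  35.] [446. 116. 173.]
spice 283 zmax 110.0 top mid [422.3 -58.1 105.3] ext [44. 45. 12.] all [400. -80.  27.] [444. -34. 111.]
salt 234 zmax 91.0 top mid [ 425.1 -265.3   85.6] ext [31. 32. 13.] all [ 405. -282.   26.] [ 446. -246.   92.]
jam 573 zmax 102.0 top mid [ 595.6 -168.1   97. ] ext [64. 63. 14.] all [ 563. -200.   25.] [ 627. -137.  104.]
mug 663 zmax 102.0 top mid [549.6 354.6  97.2] ext [111.  82.  15.] all [494. 313.  25.] [614. 396. 105.]
[ 16 127 235] [545.3 257.6  17.8]
[ 15 129 231] [550.8 144.8  14.6]
[ 16 126 235] [561.1  37.1  18.4]
[ 15 130 232] [566.1 -76.   20.8]
[ 19 111 237] [502.61982896 198.99849921  12.17818533] table [ 4.70044875e+02  1.88234749e+02 -4.14613091e-01] [ 491.30351919 -146.78891477   -3.43909016]
```

View pics/m.png

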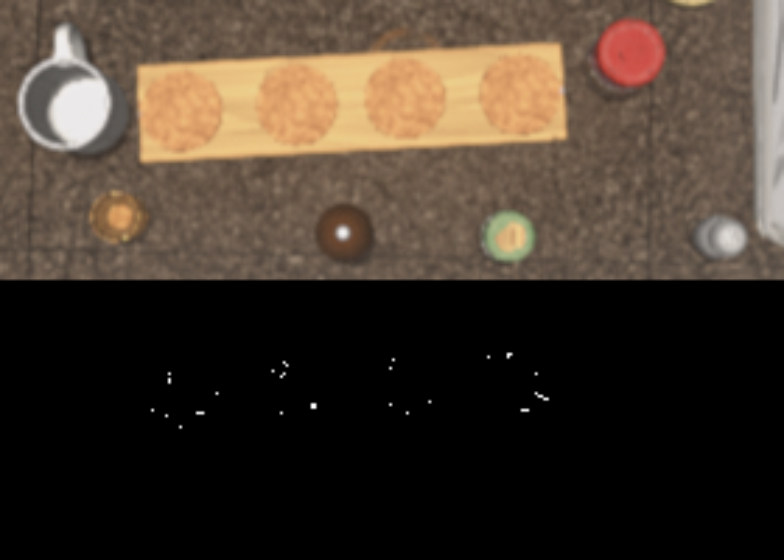

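The crop shows the plank with four clear coaster discs, but my hue threshold was too low. I'll refine the coaster centres.

```bash
python3 - <<'E'
from h import *
p={n:ctrl.camera_params(n) for n in('top','scene')}
def ray(n,u,v,z):
    q=p[n];E=q['extrinsics'];r=E[:3,:3]@np.array([(u-q['cx'])/q['fx'],-(v-q['cy'])/q['fy'],-1]);o=E[:3,3]
    return o+r*(z-o[2])/r[2]
C0=np.array([[545,257,17],[551,147,17],[558,37,17],[564,-73,17.]])
for n in p:
    im=np.load(n+'1.npz')['im']; b=cv2.GaussianBlur(im,(0,0),1).astype(float)
    r=b[...,1]/b[...,0]   # cork has lower G/R
    q=p[n];E=q['extrinsics']
    for c in C0:
        for it in range(3):
            vv,uu=np.mgrid[0:384,0:512]
            k=(E[:3,:3].T@(c-E[:3,3])); u=q['cx']+q['fx']*k[0]/-k[2]; v=q['cy']+q['fy']*k[1]/k[2]
            sel=(np.hypot(uu-u,vv-v)<24)
            P=np.array([ray(n,a,bb,17) for a,bb in zip(uu[sel],vv[sel])])
            rr=r[sel]; near=np.hypot(P[:,0]-c[0],P[:,1]-c[1])<47
            lo=np.median(rr[np.hypot(P[:,0]-c[0],P[:,1]-c[1])<25]); ring=np.hypot(P[:,0]-c[0],P[:,1]-c[1]); 
            wood=np.percentile(rr[near],93); m=near&(rr<(lo+wood)/2)&(b[...,0][sel]>150)
            M=P[m]; (cx,cy),_=cv2.minEnclosingCircle(M[:,:2].astype(np.float32)); c=np.r_[M[:,:2].mean(0),17]
        print(n,c.round(1),(round(cx,1),round(cy,1)),m.sum(),lo.round(3),wood.round(3), 'area r',np.sqrt(len(M)*abs(np.linalg.det([ (ray(n,u+1,v,17)-ray(n,u,v,17))[:2],(ray(n,u,v+1,17)-ray(n,u,v,17))[:2]]))/np.pi).round(1))
# scene check of upper centres by colour blobs
imS=np.load('scene1.npz'); d=imS['d'];q=p['scene'];vv,uu=np.mgrid[0:384,0:512];W=world(d,q,q['extrinsics'],uu,vv)
for nme,c,z0,z1 in [('egg',(433,313),45,60),('mill',(420,93),123,159),('spice',(422,-58),75,108),('jam',(596,-168),60,99)]:
    m=(np.hypot(W[...,0]-c[0],W[...,1]-c[1])<45)&(W[...,2]>z0)&(W[...,2]<z1)&(d>0); P=W[m]
    if len(P)<8: print(nme,len(P)); continue
    A=np.c_[2*P[:,:2],np.ones(len(P))]; s=np.linalg.lstsq(A,(P[:,:2]**2).sum(1),rcond=None)[0]; print(nme,len(P),s[:2].round(1),'r',np.sqrt(s[2]+s[0]**2+s[1]**2).round(1))
E
```

```text
top [538.8 259.3  17. ] (538.3, 259.5) 656 0.736 0.817 area r 39.9
top [548.1 146.   17. ] (550.0, 145.0) 660 0.736 0.827 area r 40.1
top [556.6  39.4  17. ] (557.1, 39.7) 655 0.736 0.825 area r 40.0
top [562.7 -74.2  17. ] (563.6, -74.9) 636 0.735 0.812 area r 39.5
scene [536.2 263.4  17. ] (537.6, 264.4) 493 0.736 0.807 area r 40.6
scene [545.3 150.1  17. ] (547.2, 149.6) 462 0.736 0.817 area r 41.0
scene [559.6  42.7  17. ] (557.0, 42.7) 376 0.735 0.824 area r 38.5
scene [560.  -71.2  17. ] (559.6, -72.4) 391 0.735 0.801 area r 40.7
egg 132 [432.4 314.8] r 21.4
mill 226 [419.8  97.2] r 18.2
spice 217 [421.6 -54.2] r 18.1
jam 318 [ 593.6 -164.6] r 24.9
```

Request:
{"method": "send_rows", "body": {
  "motion": "0.3 0.9 0.2 0 0 -0.073 1;0.3 0.9 0.2 0 0 -0.073 1;0.3 0.9 0.2 0 0 -0.073 1;0.3 0.9 0.2 0 0 -0.073 1;0.3 0.9 0.2 0 0 -0.073 1"
}}

```text
time_s: 0.6
ee_pos: [233.3, -400.3, 199.9]
orientation: [-3.141, 0.007, 0.001]
wrist_force: [-0.8, 0.7, -0.6]
finger_gap: 94.1
grasp_force: 0.0
```

Request:
{"method": "send_rows", "body": {
  "motion": "0.3 0.9 0 0 0 0 1;0.3 0.9 0 0 0 0 1;0.3 0.9 0 0 0 0 1;0.3 0.9 0 0 0 0 1;0.3 0.9 0 0 0 0 1"
}}

```text
time_s: 1.1
ee_pos: [270.7, -287.8, 199.8]
orientation: [-3.141, 0.002, 0.001]
wrist_force: [-0.1, -0.2, -0.3]
finger_gap: 94.0
grasp_force: 0.0
```

Request:
{"method": "send_rows", "body": {
  "motion": "0.26 0.96 0 0 0 0 1;0.26 0.96 0 0 0 0 1;0.26 0.96 0 0 0 0 1;0.26 0.96 0 0 0 0 1;0.26 0.96 0 0 0 0 1"
}}

```text
time_s: 1.6
ee_pos: [303.1, -167.9, 199.9]
orientation: [-3.141, 0.002, 0.001]
wrist_force: [0.2, -0.3, -0.1]
finger_gap: 93.8
grasp_force: 0.0
```

Request:
{"method": "send_rows", "body": {
  "motion": "0.26 0.96 0 0 0 0 1;0.26 0.96 0 0 0 0 1;0.26 0.96 0 0 0 0 1;0.26 0.96 0 0 0 0 1;0.26 0.96 0 0 0 0 1"
}}

```text
time_s: 2.1
ee_pos: [335.5, -47.9, 199.9]
orientation: [-3.142, 0.002, 0.001]
wrist_force: [1.0, -0.4, -0.1]
finger_gap: 94.5
grasp_force: 0.0
```

Request:
{"method": "send_rows", "body": {
  "motion": "0.26 0.96 0 0 0 0 1;0.26 0.96 0 0 0 0 1;0.26 0.96 0 0 0 0 1;0.26 0.96 0 0 0 0 1;0.26 0.96 0 0 0 0 1"
}}

```text
time_s: 2.6
ee_pos: [368.0, 72.0, 199.9]
orientation: [3.141, -0.002, -0.001]
wrist_force: [1.0, -0.4, 0.5]
finger_gap: 94.1
grasp_force: 0.0
```

Request:
{"method": "send_rows", "body": {
  "motion": "0.26 0.96 0 0 0 0 1;0.26 0.96 0 0 0 0 1;0.26 0.96 0 0 0 0 1;0.26 0.96 0 0 0 0 1;0.26 0.96 0 0 0 0 1"
}}

```text
time_s: 3.1
ee_pos: [400.5, 191.9, 199.7]
orientation: [3.141, -0.002, -0.001]
wrist_force: [-0.4, 0.2, -0.3]
finger_gap: 94.2
grasp_force: 0.0
```

Request:
{"method": "send_rows", "body": {
  "motion": "0.26 0.96 0 0 0 0 1;0.26 0.96 0 0 0 0 1;0.26 0.96 0 0 0 0 1;0.26 0.96 0 0 0 0 1;0.26 0.96 0 0 0 0 1"
}}

```text
time_s: 3.6
ee_pos: [433.1, 311.9, 199.6]
orientation: [3.141, -0.002, -0.002]
wrist_force: [-0.6, -0.5, 0.4]
finger_gap: 94.7
grasp_force: 0.0
```

```bash
cat >> h.py <<'E'
from scipy.spatial.transform import Rotation as R
def wristcap(f=None):
    s=ctrl.state(); im,d=cap('wrist',f); p=ctrl.camera_params('wrist')
    T=np.eye(4); T[:3,:3]=R.from_rotvec(s['orientation']).as_matrix(); T[:3,3]=s['ee_pos']
    vv,uu=np.mgrid[0:384,0:512]
    return im,d,world(d,p,T@p['tool_from_camera'],uu,vv),s
def topof(W,d,c,z0,z1,r=40):
    m=(np.hypot(W[...,0]-c[0],W[...,1]-c[1])<r)&(W[...,2]>z0)&(W[...,2]<z1)&(d>0); P=W[m]
    if len(P)<10: return len(P)
    (x,y),rad=cv2.minEnclosingCircle(P[:,:2].astype(np.float32)); return len(P),np.round((x,y,rad),1),((P.min(0)+P.max(0))/2).round(1)
E
python3 - <<'E'
from h import *
im,d,W,s=wristcap('w1.png'); print(s['ee_pos'],s['joints']); print(topof(W,d,(432.5,314),45,66))
E
```

```text
[433.05587159 311.87835278 199.59235151] [ 5.17968500e-01  4.84498770e-02  1.36403369e+00 -1.18831895e-04
  1.73043344e+00  2.08976183e+00]
(550, array([434.2, 314.3,  23.7]), array([434.7, 314.5,  52.8]))
```

View pics/w1.png

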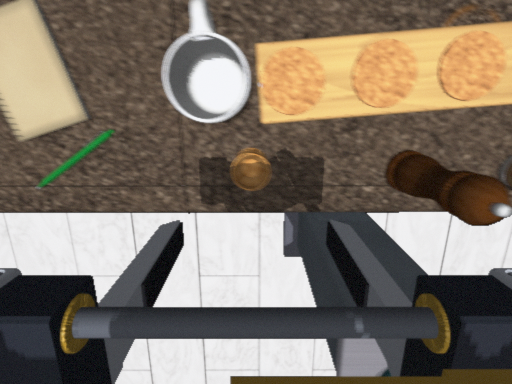

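The wrist view shows the egg cup at (250,170), between the mug and the plank and clear of both. I'll descend and grip.

Request:
{"method": "send_rows", "body": {
  "motion": "0.05 0.1 -0.8 0 0 0 1;0 0 -0.8 0 0 0 1;0 0 -0.8 0 0 0 1;0 0 -0.8 0 0 0 1;0 0 -0.8 0 0 0 1"
}}

```text
time_s: 4.15
ee_pos: [434.0, 312.9, 99.0]
orientation: [3.141, -0.002, -0.001]
wrist_force: [1.0, -0.3, 0.4]
finger_gap: 93.9
grasp_force: 0.0
```

Request:
{"method": "send_rows", "body": {
  "motion": "0 0 -0.8 0 0 0 1;0 0 -0.8 0 0 0 1;0 0 -0.8 0 0 0 1;0 0 -0.5 0 0 0 1;0 0 -0.24 0 0 0 1"
}}

```text
time_s: 4.65
ee_pos: [433.4, 312.6, 20.0]
orientation: [3.14, -0.002, -0.004]
wrist_force: [-0.3, 0.1, -0.0]
finger_gap: 93.9
grasp_force: 0.0
```

Request:
{"method": "send_rows", "body": {
  "motion": "0 0 0 0 0 0 0.4;0 0 0 0 0 0 0.2;0 0 0 0 0 0 0.2;0 0 0 0 0 0 0.2;0 0 0 0 0 0 0.2"
}}

```text
time_s: 5.15
ee_pos: [434.9, 313.7, 22.5]
orientation: [-3.141, 0.002, -0.002]
wrist_force: [0.4, 0.6, -0.3]
finger_gap: 57.3
grasp_force: 0.0
```

Request:
{"method": "send_rows", "body": {
  "motion": "0 0 0 0 0 0 0.2;0 0 0 0 0 0 0.2;0 0 0 0 0 0 0.2;0 0 0 0 0 0 0.2;0 0 0 0 0 0 0.2"
}}

```text
time_s: 5.65
ee_pos: [434.6, 313.7, 22.1]
orientation: [-3.141, 0.002, -0.001]
wrist_force: [0.0, 0.4, 1.2]
finger_gap: 45.2
grasp_force: 30.0
```

Request:
{"method": "send_rows", "body": {
  "motion": "0 0 0.6 0 0 0 0.2;0 0 0.9 0 0 0 0.2;0 0 0.9 0 0 0 0.2;0 0 0.9 0 0 0 0.2;0 0 0.7 0 0 0 0.2"
}}

```text
time_s: 6.15
ee_pos: [434.6, 313.4, 122.9]
orientation: [3.142, -0.002, 0.001]
wrist_force: [-0.5, -1.1, -1.1]
finger_gap: 44.6
grasp_force: 30.0
```

Request:
{"method": "send_rows", "body": {
  "motion": "0.2 -0.5 0 0 0 0 0.2;0.26 -0.8 0 0 0 0 0.2;0.26 -0.8 0 0 0 0 0.2;0.26 -0.8 0 0 0 0 0.2;0.26 -0.8 0 0 0 0 0.2"
}}

```text
time_s: 6.65
ee_pos: [465.0, 218.9, 119.9]
orientation: [3.14, -0.002, -0.004]
wrist_force: [-0.1, -0.5, -0.4]
finger_gap: 45.3
grasp_force: 30.0
```

Request:
{"method": "send_rows", "body": {
  "motion": "0.26 -0.8 0 0 0 0 0.2;0.26 -0.8 0 0 0 0 0.2;0.26 -0.8 0 0 0 0 0.2;0.26 -0.8 0 0 0 0 0.2;0.26 -0.8 0 0 0 0 0.2"
}}

```text
time_s: 7.15
ee_pos: [497.2, 118.9, 119.9]
orientation: [3.14, -0.003, -0.005]
wrist_force: [0.6, -0.2, -0.6]
finger_gap: 45.4
grasp_force: 30.0
```

Request:
{"method": "send_rows", "body": {
  "motion": "0.26 -0.8 0 0 0 0 0.2;0.26 -0.8 0 0 0 0 0.2;0.26 -0.8 0 0 0 0 0.2;0.26 -0.8 0 0 0 0 0.2;0.26 -0.8 0 0 0 0 0.2"
}}

```text
time_s: 7.65
ee_pos: [529.5, 19.1, 119.9]
orientation: [3.141, -0.003, -0.005]
wrist_force: [-0.6, -0.6, -0.7]
finger_gap: 45.1
grasp_force: 30.0
```

Request:
{"method": "send_rows", "body": {
  "motion": "0.26 -0.8 0 0 0 0 0.2;0.26 -0.8 0 0 0 0 0.2;0.26 -0.8 0 0 0 0 0.2;0.26 -0.8 0 0 0 0 0.2;0.28 -0.56 0 0 0 0 0.2"
}}

```text
time_s: 8.15
ee_pos: [562.4, -75.1, 119.9]
orientation: [3.141, -0.004, -0.005]
wrist_force: [0.4, 0.3, -0.0]
finger_gap: 44.8
grasp_force: 30.0
```

```bash
python3 - <<'E'
from h import *
im,d,W,s=wristcap('w2.png'); print(s['ee_pos'],s['finger_gap'])
E
```

```text
[562.44565065 -75.08458749 119.94655661] 44.78884733077603
```

View pics/w2.png

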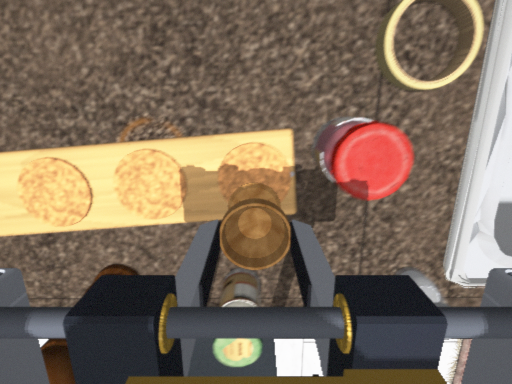

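The egg cup is held at (255,225). Coaster d is behind it at (255,175), and the jar at (372,160) is clear. Next I'll measure the coasters in wrist coordinates.

```bash
cat >> h.py <<'E'
def coasters(im,s,C0):
    p=ctrl.camera_params('wrist'); T=np.eye(4); T[:3,:3]=R.from_rotvec(s['orientation']).as_matrix(); T[:3,3]=s['ee_pos']; E=T@p['tool_from_camera']
    vv,uu=np.mgrid[0:384,0:512]; D=np.stack([(uu-p['cx'])/p['fx'],-(vv-p['cy'])/p['fy'],-np.ones(uu.shape)],-1)@E[:3,:3].T
    P=E[:3,3]+D*((17-E[2,3])/D[...,2])[...,None]
    b=cv2.GaussianBlur(im,(0,0),1).astype(float); r=b[...,1]/b[...,0]
    for c in C0:
        c=np.array(c,float)
        for _ in range(4):
            q=np.hypot(P[...,0]-c[0],P[...,1]-c[1]); m=(q<47)&(r>.69)&(r<.778)&(b[...,0]>120); c=P[m][:,:2].mean(0)
        A=P[m]; print('coaster',c.round(1),cv2.minEnclosingCircle(A[:,:2].astype(np.float32)),A.min(0).round(),A.max(0).round(),np.median(r[m]).round(3))
E
python3 - <<'E'
from h import *
s=ctrl.state(); im=cv2.imread('pics/w2.png')[:,:,::-1]
coasters(im,s,[(548,146),(557,40),(562,-74)])
im,d,W,s=wristcap(); print(topof(W,d,(596,-168),85,105)); print('egg',topof(W,d,s['ee_pos'],110,170,35))
E
```

```text
coaster [553.3 131.2] ((552.4532470703125, 141.1863555908203), 38.359718322753906) [515. 103.  17.] [590. 175.  17.] 0.763
coaster [559.4  15.7] ((561.0029907226562, 32.3515625), 37.467803955078125) [524.  -4.  17.] [598.  62.  17.] 0.755
coaster [547.2 -76. ] ((548.039306640625, -75.77068328857422), 46.950477600097656) [ 502. -117.   17.] [591. -36.  17.] 0.718
(4969, array([ 598.2, -167.3,   31.9]), array([ 598.2, -167. ,   92.7]))
egg (4609, array([573.4, -76.9,  33.5]), array([563.6, -76.9, 140. ]))
```

```bash
cat >> h.py <<'E'
def pix(s,u,v,z=17,n='wrist'):
    p=ctrl.camera_params(n)
    if n=='wrist':
        T=np.eye(4); T[:3,:3]=R.from_rotvec(s['orientation']).as_matrix(); T[:3,3]=s['ee_pos']; E=T@p['tool_from_camera']
    else: E=p['extrinsics']
    r=E[:3,:3]@np.array([(u-p['cx'])/p['fx'],-(v-p['cy'])/p['fy'],-1]); return (E[:3,3]+r*(z-E[2,3])/r[2]).round(1)
E
python3 - <<'E'
from h import *
s=ctrl.state()
for u,v in [(55,192),(150,184),(255,178),(220,178),(291,178),(255,142)]: print(u,v,pix(s,u,v))
im=cv2.imread('pics/w2.png'); g=cv2.GaussianBlur(im,(0,0),1.5)
c=cv2.HoughCircles(g[:,:,0],cv2.HOUGH_GRADIENT,1,60,param1=60,param2=14,minRadius=31,maxRadius=40); print([ (k.round(),pix(s,k[0],k[1])) for k in c[0]][:8])
E
```

```text
55 192 [551.8 145.1  17. ]
150 184 [560.5  39.4  17. ]
255 178 [566.7 -75.4  17. ]
220 178 [566.9 -37.4  17. ]
291 178 [ 566.5 -114.6   17. ]
255 142 [605.7 -75.6  17. ]
[(array([254., 232.,  35.], dtype=float32), array([502.1, -73.4,  17. ])), (array([370., 164.,  39.], dtype=float32), array([ 582.1, -198.3,   17. ])), (array([426.,  48.,  34.], dtype=float32), array([ 695.6, -241.3,   17. ])), (array([148., 188.,  39.], dtype=float32), array([556.5,  41.5,  17. ])), (array([ 58., 196.,  35.], dtype=float32), array([546.6, 143.4,  17. ])), (array([124., 302.,  39.], dtype=float32), array([409.8,  88. ,  17. ])), (array([240., 334.,  34.], dtype=float32), array([360.9, -54.6,  17. ]))]
```

Request:
{"method": "send_rows", "body": {
  "motion": "0.1 0 -0.8 0 0 0 0.2;0 0 -0.8 0 0 0 0.2;0 0 -0.8 0 0 0 0.2;0 0 -0.5 0 0 0 0.2;0 0 -0.2 0 0 0 0.2"
}}

```text
time_s: 8.75
ee_pos: [564.5, -72.2, 42.3]
orientation: [-3.141, 0.001, 0.006]
wrist_force: [0.7, 0.7, -0.9]
finger_gap: 45.0
grasp_force: 30.0
```

Request:
{"method": "send_rows", "body": {
  "motion": "0 0 -0.06 0 0 0 0.2;0 0 0 0 0 0 0.2;0 0 0 0 0 0 0.2;0 0 0 0 0 0 0.2;0 0 0 0 0 0 0.2"
}}

```text
time_s: 9.25
ee_pos: [566.4, -73.1, 43.6]
orientation: [3.141, -0.002, 0.002]
wrist_force: [0.5, -0.5, -0.6]
finger_gap: 44.8
grasp_force: 30.0
```

Request:
{"method": "send_rows", "body": {
  "motion": "0 0 -0.08 0 0 0 0.2;0 0 -0.06 0 0 0 0.2;0 0 0 0 0 0 0.2;0 0 0 0 0 0 0.2;0 0 0 0 0 0 0.2"
}}

```text
time_s: 9.75
ee_pos: [565.9, -73.0, 39.2]
orientation: [3.142, -0.002, -0.0]
wrist_force: [0.4, 0.2, -0.9]
finger_gap: 44.8
grasp_force: 30.0
```

Request:
{"method": "send_rows", "body": {
  "motion": "0 0 0 0 0 0 0.55;0 0 0 0 0 0 0.6;0 0 0 0 0 0 0.68;0 0 0 0 0 0 0.72;0 0 0 0 0 0 0.72"
}}

```text
time_s: 10.25
ee_pos: [566.0, -73.0, 39.4]
orientation: [3.141, -0.002, 0.0]
wrist_force: [0.7, -0.4, 1.1]
finger_gap: 67.8
grasp_force: 0.0
```

Request:
{"method": "send_rows", "body": {
  "motion": "0 0 0.4 0 0 0 0.72;0 0 0.8 0 0 0 0.72;0 0 0.9 0 0 0 0.72;0 0 1 0 0 0 0.72;0 0 1 0 0 0 0.72"
}}

```text
time_s: 10.75
ee_pos: [566.0, -73.0, 143.6]
orientation: [3.141, -0.002, 0.001]
wrist_force: [-0.6, -0.6, 0.2]
finger_gap: 67.5
grasp_force: 0.0
```

Request:
{"method": "send_rows", "body": {
  "motion": "-0.3 -0.4 1 0 0 0 1;-0.5 -0.6 1 0 0 0 1;-0.5 -0.6 0.4 0 0 0 1;-0.5 -0.6 0 0 0 0 1;-0.5 -0.6 0 0 0 0 1"
}}

```text
time_s: 11.25
ee_pos: [508.4, -143.7, 203.7]
orientation: [3.14, -0.002, 0.004]
wrist_force: [0.1, -0.0, -0.5]
finger_gap: 94.1
grasp_force: 0.0
```

Request:
{"method": "send_rows", "body": {
  "motion": "-0.5 -0.6 0 0 0 0 1;-0.5 -0.6 0 0 0 0 1;-0.5 -0.6 0 0 0 0 1;-0.5 -0.6 0 0 0 0 1;-0.5 -0.6 0 0 0 0 1"
}}

```text
time_s: 11.75
ee_pos: [445.5, -218.6, 202.9]
orientation: [3.141, -0.002, 0.002]
wrist_force: [-0.2, -0.5, -0.1]
finger_gap: 93.9
grasp_force: 0.0
```

```bash
python3 - <<'E'
from h import *
im,d,W,s=wristcap('w3.png'); print(s['ee_pos'],s['joints']); print('egg',topof(W,d,(566,-73),60,85),'salt',topof(W,d,(425,-265),70,100))
im,d=cap('top'); p=ctrl.camera_params('top'); vv,uu=np.mgrid[0:384,0:512]; W=world(d,p,p['extrinsics'],uu,vv); print('top egg',topof(W,d,(566,-73),50,85))
E
```

```text
[ 445.49467298 -218.63443237  202.85043014] [-5.70480168e-01 -3.79763988e-02  1.44446389e+00 -7.61094406e-05
  1.73372745e+00  1.00144711e+00]
egg (1023, array([565.5, -72.6,  23.8]), array([565.6, -72.6,  68.6])) salt (670, array([ 427.7, -264. ,   17.1]), array([ 427.7, -263.8,   80.6]))
top egg (213, array([563.3, -74. ,  23.5]), array([562.6, -74.6,  64.9]))
```

View pics/w3.png

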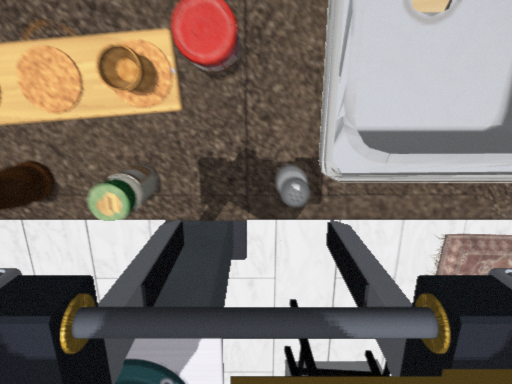

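The egg cup stands centred on coaster d. The salt shaker is at (292,185). I'll fetch it now.

Request:
{"method": "send_rows", "body": {
  "motion": "-0.24 -0.6 0 0 0 0 1;-0.24 -0.6 0 0 0 0 1;-0.23 -0.62 -0.4 0 0 0 1;0 0 -0.8 0 0 0 1;0 0 -0.9 0 0 0 1"
}}

```text
time_s: 12.35
ee_pos: [429.3, -263.8, 150.1]
orientation: [3.14, -0.003, 0.004]
wrist_force: [-0.8, 0.0, -0.7]
finger_gap: 93.6
grasp_force: 0.0
```

Request:
{"method": "send_rows", "body": {
  "motion": "0 0 -1 0 0 0 1;0 0 -1 0 0 0 1;0 0 -1 0 0 0 1;0 0 -0.8 0 0 0 1;0 0 -0.6 0 0 0 1"
}}

```text
time_s: 12.85
ee_pos: [428.4, -262.4, 38.1]
orientation: [-3.14, 0.001, 0.001]
wrist_force: [-0.6, -0.4, 0.2]
finger_gap: 93.5
grasp_force: 0.0
```

Request:
{"method": "send_rows", "body": {
  "motion": "0 0 -0.38 0 0 0 1;0 0 0 0 0 0 0.8;0 0 0 0 0 0 0.5;0 0 0 0 0 0 0.2;0 0 0 0 0 0 0.2"
}}

```text
time_s: 13.35
ee_pos: [428.9, -264.0, 31.0]
orientation: [3.14, -0.002, 0.003]
wrist_force: [-0.0, -0.4, 0.5]
finger_gap: 65.3
grasp_force: 0.0
```

Request:
{"method": "send_rows", "body": {
  "motion": "0 0 0 0 0 0 0.2;0 0 0 0 0 0 0.2;0 0 0 0 0 0 0.2;0 0 0 0 0 0 0.2;0 0 0 0 0 0 0.2"
}}

```text
time_s: 13.85
ee_pos: [428.2, -263.6, 29.8]
orientation: [3.141, -0.002, 0.0]
wrist_force: [0.3, 0.1, -0.0]
finger_gap: 33.0
grasp_force: 29.8
```

Request:
{"method": "send_rows", "body": {
  "motion": "0 0 0 0 0 0 0.2;0 0 0 0 0 0 0.2;0 0 0 0 0 0 0.2;0 0 0 0 0 0 0.2;0 0 0 0 0 0 0.2"
}}

```text
time_s: 14.35
ee_pos: [428.2, -263.6, 29.8]
orientation: [3.141, -0.002, 0.0]
wrist_force: [-0.3, -0.5, -0.5]
finger_gap: 33.2
grasp_force: 29.8
```

The gap is 33 mm instead of 44, so I'll look.

```bash
python3 - <<'E'
from h import *
im,d,W,s=wristcap()
a,da=cap('scene'); t,dt=cap('top')
o=np.hstack([cv2.resize(im[100:384,100:400],(400,400)),cv2.resize(t[190:270,330:410],(400,400))])
cv2.imwrite('pics/w4.png',o[:,:,::-1])
E
```

```text
(no output)
```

View pics/w4.png

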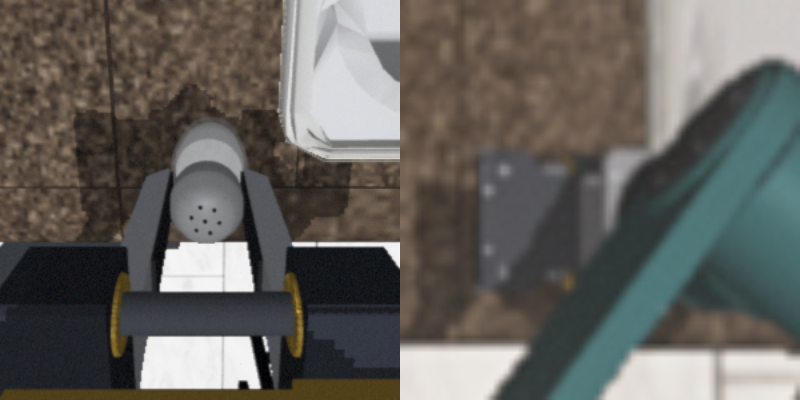

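```bash
python3 - <<'E'
from h import *
im,d,W,s=wristcap()
m=(abs(W[...,0]-428)<45)&(abs(W[...,1]+264)<24)&(d>0)&(W[...,2]>4)&(W[...,2]<110)
P=W[m]
for a in range(5,105,10):
    q=P[(P[:,2]>=a)&(P[:,2]<a+10)]
    if len(q): print(a,len(q),np.percentile(q,[2,98],axis=0).round().tolist())
E
```

```text
5 76 [[440.0, -281.0, 5.0], [448.0, -252.0, 15.0]]
15 88 [[441.0, -282.0, 15.0], [450.0, -251.0, 25.0]]
25 240 [[430.0, -286.0, 26.0], [450.0, -245.0, 35.0]]
35 402 [[432.0, -284.0, 35.0], [449.0, -245.0, 45.0]]
45 387 [[433.0, -282.0, 45.0], [447.0, -247.0, 55.0]]
55 451 [[432.0, -283.0, 55.0], [445.0, -245.0, 65.0]]
65 416 [[434.0, -287.0, 65.0], [445.0, -241.0, 75.0]]
75 1166 [[419.0, -286.0, 76.0], [444.0, -242.0, 85.0]]
85 1787 [[417.0, -285.0, 85.0], [440.0, -243.0, 94.0]]
95 398 [[422.0, -288.0, 95.0], [439.0, -240.0, 105.0]]
```

It looks upright with a slightly tapered body, so the grip is good. I'll carry it to coaster c.

Request:
{"method": "send_rows", "body": {
  "motion": "0 0 0.6 0 0 0 0.2;0 0 0.95 0 0 0 0.2;0 0 0.95 0 0 0 0.2;0 0 0.95 0 0 0 0.2;0 0 0.95 0 0 0 0.2"
}}

```text
time_s: 15.05
ee_pos: [427.8, -263.1, 140.2]
orientation: [-3.141, 0.002, 0.001]
wrist_force: [-0.8, 0.2, -1.4]
finger_gap: 32.8
grasp_force: 29.8
```

Request:
{"method": "send_rows", "body": {
  "motion": "0.2 0.5 0 0 0 0 0.2;0.35 0.8 0 0 0 0 0.2;0.35 0.8 0 0 0 0 0.2;0.35 0.8 0 0 0 0 0.2;0.35 0.8 0 0 0 0 0.2"
}}

```text
time_s: 15.55
ee_pos: [467.7, -168.7, 137.6]
orientation: [-3.14, 0.001, 0.004]
wrist_force: [-0.2, 0.2, -1.7]
finger_gap: 32.5
grasp_force: 29.8
```

Request:
{"method": "send_rows", "body": {
  "motion": "0.35 0.8 0 0 0 0 0.2;0.35 0.8 0 0 0 0 0.2;0.35 0.8 0 0 0 0 0.2;0.35 0.8 0 0 0 0 0.2;0.35 0.8 0 0 0 0 0.2"
}}

```text
time_s: 16.05
ee_pos: [511.2, -68.8, 137.6]
orientation: [-3.14, 0.001, 0.005]
wrist_force: [0.4, -0.7, -0.8]
finger_gap: 33.0
grasp_force: 29.8
```

Request:
{"method": "send_rows", "body": {
  "motion": "0.35 0.8 0 0 0 0 0.2;0.35 0.8 0 0 0 0 0.2;0.35 0.8 0 0 0 0 0.2;0.35 0.8 0 0 0 0 0.2;0.17 0.44 0 0 0 0 0.2"
}}

```text
time_s: 16.55
ee_pos: [550.4, 22.5, 137.6]
orientation: [-3.141, -0.001, 0.005]
wrist_force: [0.2, -0.2, -1.0]
finger_gap: 32.9
grasp_force: 29.8
```

Request:
{"method": "send_rows", "body": {
  "motion": "0 0 0 0 0 0 0.2;0 0 -0.5 0 0 0 0.2;0 0 -0.8 0 0 0 0.2;0 0 -0.8 0 0 0 0.2;0 0 -0.5 0 0 0 0.2"
}}

```text
time_s: 17.05
ee_pos: [549.3, 19.0, 71.9]
orientation: [3.141, -0.004, -0.006]
wrist_force: [-0.4, -0.8, -1.8]
finger_gap: 32.6
grasp_force: 29.8
```

Request:
{"method": "send_rows", "body": {
  "motion": "0 0 0 0 0 0 0.2;0 0 0 0 0 0 0.2;0 0 0 0 0 0 0.2;0 0 0 0 0 0 0.2;0 0 0 0 0 0 0.2"
}}

```text
time_s: 17.55
ee_pos: [551.8, 19.9, 75.8]
orientation: [3.141, -0.002, 0.003]
wrist_force: [-0.0, 0.1, -0.4]
finger_gap: 32.7
grasp_force: 29.8
```

```bash
python3 - <<'E'
from h import *
im,d,W,s=wristcap('w5.png'); e=s['ee_pos'];print(e, s['wrist_force'])
m=(abs(W[...,0]-e[0])<40)&(abs(W[...,1]-e[1])<24)&(d>0)&(W[...,2]>10)&(W[...,2]<150); P=W[m]-np.r_[e[:2],0]
for a in range(20,140,10):
    q=P[(P[:,2]>=a)&(P[:,2]<a+10)]
    if len(q)>9: print(a,len(q),np.percentile(q,[2,98],axis=0).round().tolist())
E
```

```text
[551.82508205  19.92785299  75.77559284] [-0.03216267  0.1429367  -0.38983216]
50 72 [[11.0, -18.0, 50.0], [20.0, 12.0, 60.0]]
60 94 [[12.0, -18.0, 60.0], [21.0, 13.0, 70.0]]
70 205 [[3.0, -23.0, 71.0], [21.0, 18.0, 80.0]]
80 392 [[2.0, -21.0, 80.0], [21.0, 19.0, 90.0]]
90 396 [[5.0, -19.0, 90.0], [19.0, 17.0, 100.0]]
100 449 [[4.0, -18.0, 100.0], [17.0, 18.0, 110.0]]
110 405 [[5.0, -23.0, 110.0], [16.0, 23.0, 120.0]]
120 1057 [[-8.0, -22.0, 120.0], [16.0, 22.0, 130.0]]
130 1921 [[-11.0, -21.0, 130.0], [12.0, 21.0, 139.0]]
```

View pics/w5.png

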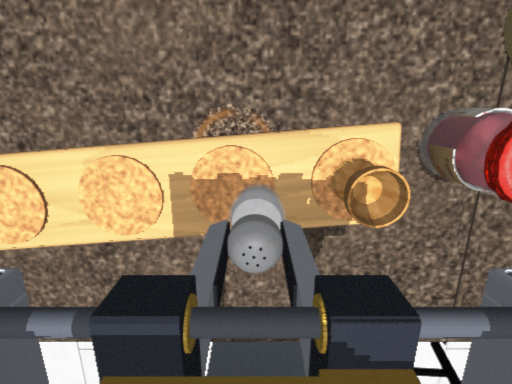

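The shaker is held upright at (255,235). Coaster c is at (231,184) and the egg cup stands on d. The shaker still has to go about +8 mm in x and +20 mm in y.

Request:
{"method": "send_rows", "body": {
  "motion": "0.13 0.3 0 0 0 0 0.2;0.1 0.3 0 0 0 0 0.2;0.1 0.2 0 0 0 0 0.2;0 0 0 0 0 0 0.2;0 0 0 0 0 0 0.2"
}}

```text
time_s: 18.1
ee_pos: [559.5, 40.3, 74.7]
orientation: [3.141, -0.001, -0.001]
wrist_force: [-0.4, 0.1, -1.7]
finger_gap: 32.4
grasp_force: 29.8
```

```bash
python3 - <<'E'
from h import *
s=ctrl.state(); print(s['ee_pos']); s['ee_pos']=np.array([551.825,19.93,75.78]); print('c',pix(s,231.5,184),'b',pix(s,120,195),'d',pix(s,353,175))
E
```

```text
[559.45337609  40.25277448  74.66290563]
c [561.   41.7  17. ] b [550.3 147.7  17. ] d [569.5 -71.6  17. ]
```

Request:
{"method": "send_rows", "body": {
  "motion": "0.04 0.04 -0.4 0 0 0 0.2;0 0 -0.4 0 0 0 0.2;0 0 -0.18 0 0 0 0.2;0 0 -0.06 0 0 0 0.2;0 0 0 0 0 0 0.2"
}}

```text
time_s: 18.6
ee_pos: [560.1, 40.8, 48.2]
orientation: [3.141, -0.002, -0.002]
wrist_force: [0.0, 0.6, -1.9]
finger_gap: 32.9
grasp_force: 29.8
```

Request:
{"method": "send_rows", "body": {
  "motion": "0 0 0 0 0 0 0.2;0 0 0 0 0 0 0.2;0 0 0 0 0 0 0.2;0 0 0 0 0 0 0.2;0 0 0 0 0 0 0.2"
}}

```text
time_s: 19.1
ee_pos: [560.5, 41.0, 49.0]
orientation: [3.142, -0.002, 0.0]
wrist_force: [-0.5, 0.5, -1.1]
finger_gap: 33.1
grasp_force: 29.8
```

Request:
{"method": "send_rows", "body": {
  "motion": "0 0 -0.06 0 0 0 0.2;0 0 -0.03 0 0 0 0.2;0 0 0 0 0 0 0.45;0 0 0 0 0 0 0.6;0 0 0 0 0 0 0.7"
}}

```text
time_s: 19.6
ee_pos: [560.6, 41.0, 46.7]
orientation: [3.141, -0.002, 0.0]
wrist_force: [-0.2, 1.0, -0.1]
finger_gap: 53.3
grasp_force: 0.0
```

Request:
{"method": "send_rows", "body": {
  "motion": "0 0 0 0 0 0 0.7;0 0 0 0 0 0 0.7;0 0 0.4 0 0 0 0.7;0 0 0.8 0 0 0 0.7;0 0 1 0 0 0 0.7"
}}

```text
time_s: 20.1
ee_pos: [559.7, 41.0, 101.7]
orientation: [3.142, -0.002, -0.004]
wrist_force: [0.4, 0.4, -0.9]
finger_gap: 65.8
grasp_force: 0.0
```

Request:
{"method": "send_rows", "body": {
  "motion": "0 0 1 0 0 0 0.7;0 0 1 0 0 0 0.7;-0.4 -0.3 1 0 0 0 1;-0.5 -0.5 0.5 0 0 0 1;-0.6 -0.5 0 0 0 0 1"
}}

```text
time_s: 20.6
ee_pos: [524.3, 8.1, 193.0]
orientation: [3.141, -0.001, 0.01]
wrist_force: [0.2, 0.6, 0.2]
finger_gap: 86.7
grasp_force: 0.0
```

Request:
{"method": "send_rows", "body": {
  "motion": "-0.8 -0.55 0 0 0 0 1;-0.8 -0.55 0 0 0 0 1;-0.8 -0.55 0 0 0 0 1;-0.8 -0.55 0 0 0 0 1;-0.5 -0.4 0 0 0 0 1"
}}

```text
time_s: 21.1
ee_pos: [429.5, -57.2, 190.1]
orientation: [3.141, -0.003, 0.002]
wrist_force: [0.6, -0.2, 0.3]
finger_gap: 93.9
grasp_force: 0.0
```

```bash
python3 - <<'E'
from h import *
im,d,W,s=wristcap('w6.png'); print(s['ee_pos']); print('salt',topof(W,d,(560,41),85,112),'spice',topof(W,d,(424,-57),90,115))
im,d=cap('top'); p=ctrl.camera_params('top'); vv,uu=np.mgrid[0:384,0:512]; W=world(d,p,p['extrinsics'],uu,vv); print('top salt',topof(W,d,(558,40),85,115))
E
```

```text
[429.53233483 -57.17203522 190.08115337]
salt (1215, array([559.5,  40.3,  17.2]), array([559.3,  40.2,  96.7])) spice (1529, array([424.3, -56.4,  22.9]), array([424.4, -56.6,  99.4]))
top salt (135, array([557.6,  39. ,  17. ]), array([557.6,  38.2,  98.3]))
```

View pics/w6.png

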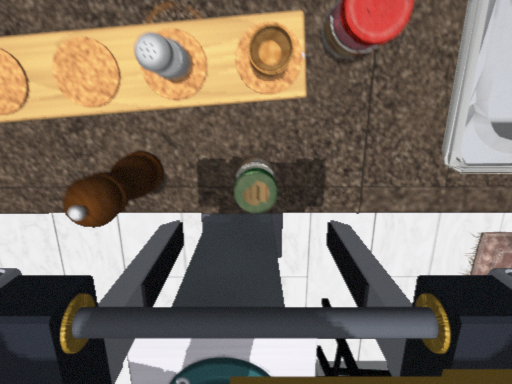

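The shaker stands centred on coaster c and the spice jar is directly below at (257,190). I'll grip it.

Request:
{"method": "send_rows", "body": {
  "motion": "-0.21 0.03 -0.5 0 0 0 1;0 0 -0.9 0 0 0 1;0 0 -0.9 0 0 0 1;0 0 -0.9 0 0 0 1;0 0 -0.9 0 0 0 1"
}}

```text
time_s: 21.7
ee_pos: [426.1, -55.3, 85.9]
orientation: [-3.141, 0.001, -0.001]
wrist_force: [0.1, -0.1, -0.7]
finger_gap: 93.9
grasp_force: 0.0
```

Request:
{"method": "send_rows", "body": {
  "motion": "0 0 -0.7 0 0 0 1;0 0 -0.36 0 0 0 1;0 0 0 0 0 0 0.8;0 0 0 0 0 0 0.5;0 0 0 0 0 0 0.2"
}}

```text
time_s: 22.2
ee_pos: [426.3, -55.9, 61.4]
orientation: [3.141, -0.002, 0.004]
wrist_force: [0.1, 0.3, 0.8]
finger_gap: 73.5
grasp_force: 0.0
```

Request:
{"method": "send_rows", "body": {
  "motion": "0 0 0 0 0 0 0.2;0 0 0 0 0 0 0.2;0 0 0 0 0 0 0.2;0 0 0 0 0 0 0.2;0 0 0 0 0 0 0.2"
}}

```text
time_s: 22.7
ee_pos: [425.4, -55.9, 60.3]
orientation: [3.141, -0.002, 0.001]
wrist_force: [0.3, -0.6, 1.4]
finger_gap: 44.5
grasp_force: 30.0
```

Request:
{"method": "send_rows", "body": {
  "motion": "0 0 0 0 0 0 0.2;0 0 0 0 0 0 0.2;0 0 0 0 0 0 0.2;0 0 0 0 0 0 0.2;0 0 0 0 0 0 0.2"
}}

```text
time_s: 23.2
ee_pos: [425.4, -55.9, 60.3]
orientation: [3.141, -0.002, 0.001]
wrist_force: [0.2, 0.2, 1.3]
finger_gap: 44.5
grasp_force: 30.0
```

Request:
{"method": "send_rows", "body": {
  "motion": "0 0 0.8 0 0 0 0.2;0 0 1 0 0 0 0.2;0 0 1 0 0 0 0.2;0 0 1 0 0 0 0.2;0 0 1 0 0 0 0.2"
}}

```text
time_s: 23.7
ee_pos: [424.5, -55.4, 179.9]
orientation: [-3.141, 0.002, 0.004]
wrist_force: [0.2, 1.0, -1.2]
finger_gap: 44.3
grasp_force: 30.0
```

Request:
{"method": "send_rows", "body": {
  "motion": "0.3 0.5 0 0 0 0 0.2;0.5 0.8 0 0 0 0 0.2;0.5 0.8 0 0 0 0 0.2;0.5 0.8 0 0 0 0 0.2;0.5 0.8 0 0 0 0 0.2"
}}

```text
time_s: 24.2
ee_pos: [482.4, 37.8, 178.8]
orientation: [-3.141, 0.002, 0.004]
wrist_force: [0.9, -0.6, -1.7]
finger_gap: 45.0
grasp_force: 30.0
```

Request:
{"method": "send_rows", "body": {
  "motion": "0.5 0.8 0 0 0 0 0.2;0.5 0.8 0 0 0 0 0.2;0.5 0.8 0 0 0 0 0.2;0.5 0.8 0 0 0 0 0.2;0.5 0.8 0 0 0 0 0.2"
}}

```text
time_s: 24.7
ee_pos: [544.9, 137.7, 178.6]
orientation: [3.141, -0.002, -0.004]
wrist_force: [-0.7, 0.1, -1.1]
finger_gap: 44.2
grasp_force: 30.0
```

Request:
{"method": "send_rows", "body": {
  "motion": "0.24 0.4 0 0 0 0 0.2;0 0 0 0 0 0 0.2;0 0 0 0 0 0 0.2;0 0 -0.4 0 0 0 0.2;0 0 -0.7 0 0 0 0.2"
}}

```text
time_s: 25.2
ee_pos: [551.8, 146.0, 153.6]
orientation: [-3.141, 0.004, -0.005]
wrist_force: [-0.0, 0.8, -1.5]
finger_gap: 44.6
grasp_force: 30.0
```

Request:
{"method": "send_rows", "body": {
  "motion": "0 0 -0.9 0 0 0 0.2;0 0 -0.9 0 0 0 0.2;0 0 -0.5 0 0 0 0.2;0 0 -0.2 0 0 0 0.2;0 0 0 0 0 0 0.2"
}}

```text
time_s: 25.7
ee_pos: [550.7, 146.3, 89.5]
orientation: [3.141, -0.003, -0.002]
wrist_force: [-0.7, 0.1, -1.1]
finger_gap: 44.5
grasp_force: 30.0
```

Request:
{"method": "send_rows", "body": {
  "motion": "0 0 0 0 0 0 0.2;0 0 0 0 0 0 0.2;0 0 0 0 0 0 0.2;0 0 0 0 0 0 0.2;0 0 0 0 0 0 0.2"
}}

```text
time_s: 26.2
ee_pos: [551.4, 146.8, 90.4]
orientation: [-3.142, 0.002, -0.001]
wrist_force: [-0.7, -0.5, -0.5]
finger_gap: 44.3
grasp_force: 30.0
```

Request:
{"method": "send_rows", "body": {
  "motion": "0 0 -0.3 0 0 0 0.2;0 0 -0.17 0 0 0 0.2;0 0 -0.05 0 0 0 0.2;0 0 0 0 0 0 0.2;0 0 0 0 0 0 0.2"
}}

```text
time_s: 26.7
ee_pos: [551.2, 146.5, 77.1]
orientation: [3.141, -0.002, 0.0]
wrist_force: [-0.1, -0.9, 0.7]
finger_gap: 44.4
grasp_force: 30.0
```

Request:
{"method": "send_rows", "body": {
  "motion": "0 0 0 0 0 0 0.5;0 0 0 0 0 0 0.6;0 0 0 0 0 0 0.7;0 0 0 0 0 0 0.7;0 0 0.3 0 0 0 0.7"
}}

```text
time_s: 27.2
ee_pos: [550.2, 146.6, 83.5]
orientation: [3.141, -0.002, -0.004]
wrist_force: [-0.8, -0.3, -0.3]
finger_gap: 66.0
grasp_force: 0.0
```

Request:
{"method": "send_rows", "body": {
  "motion": "0 0 0.8 0 0 0 0.7;0 0 1 0 0 0 0.7;0 0 1 0 0 0 0.7;0 0 1 0 0 0 1;0 0 1 0 0 0 1"
}}

```text
time_s: 27.7
ee_pos: [551.2, 146.8, 206.3]
orientation: [-3.141, 0.002, -0.001]
wrist_force: [-0.4, 0.5, 0.5]
finger_gap: 78.4
grasp_force: 0.0
```

Request:
{"method": "send_rows", "body": {
  "motion": "-0.3 -0.1 0.6 0 0 0 1;-0.6 -0.25 0 0 0 0 1;-0.8 -0.3 0 0 0 0 1;-0.8 -0.3 0 0 0 0 1;-0.8 -0.3 0 0 0 0 1"
}}

```text
time_s: 28.2
ee_pos: [467.3, 115.1, 219.5]
orientation: [3.141, -0.002, -0.001]
wrist_force: [-0.1, -0.1, 0.8]
finger_gap: 93.8
grasp_force: 0.0
```

Request:
{"method": "send_rows", "body": {
  "motion": "-0.8 -0.3 0 0 0 0 1;-0.6 -0.3 0 0 0 0 1;-0.46 -0.23 0 0 0 0 1;0 0 0 0 0 0 1;0 0 0 0 0 0 1"
}}

```text
time_s: 28.7
ee_pos: [422.3, 94.7, 219.7]
orientation: [-3.141, 0.002, -0.001]
wrist_force: [0.7, 0.7, -0.0]
finger_gap: 94.2
grasp_force: 0.0
```

```bash
python3 - <<'E'
from h import *
im,d,W,s=wristcap('w7.png'); print(s['ee_pos']); print('spice',topof(W,d,(551,147),105,132),'mill',topof(W,d,(422,94),140,180),topof(W,d,(422,94),125,180))
im,d=cap('top'); p=ctrl.camera_params('top'); vv,uu=np.mgrid[0:384,0:512]; W=world(d,p,p['extrinsics'],uu,vv); print('top spice',topof(W,d,(551,147),105,132))
E
```

```text
[422.33784034  94.73812926 219.69136172]
spice (2001, array([549.8, 146.1,  22.8]), array([549.5, 146.1, 115.5])) mill (1815, array([424.6,  94.8,  24.8]), array([425. ,  94.4, 155.6])) (1857, array([424.6,  94.8,  24.8]), array([425.2,  94.4, 151.8]))
top spice (256, array([548.4, 144.9,  22.9]), array([547.9, 144.1, 117.5]))
```

View pics/w7.png

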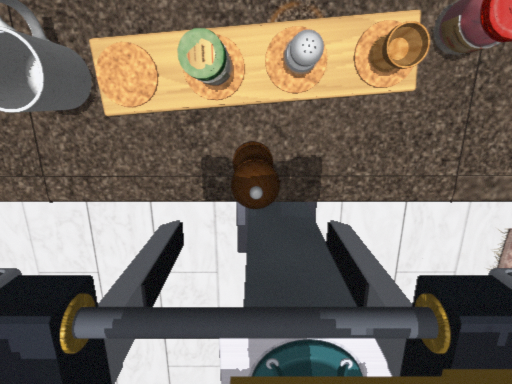

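The spice jar is centred on coaster b. The mill is below at (256,178), and free coaster a is at (126,75).

Request:
{"method": "send_rows", "body": {
  "motion": "0.08 0 -0.5 0 0 0 1;0 0 -0.9 0 0 0 1;0 0 -0.9 0 0 0 1;0 0 -0.8 0 0 0 1;0 0 -0.5 0 0 0 1"
}}

```text
time_s: 29.3
ee_pos: [423.1, 94.8, 126.5]
orientation: [3.141, -0.001, -0.007]
wrist_force: [0.3, 0.4, -0.4]
finger_gap: 94.0
grasp_force: 0.0
```

Request:
{"method": "send_rows", "body": {
  "motion": "0 0 -0.35 0 0 0 1;0 0 0 0 0 0 1;0 0 0 0 0 0 0.7;0 0 0 0 0 0 0.5;0 0 0 0 0 0 0.2"
}}

```text
time_s: 29.8
ee_pos: [424.9, 94.8, 121.9]
orientation: [-3.141, 0.002, -0.003]
wrist_force: [-0.5, 0.1, 0.3]
finger_gap: 73.5
grasp_force: 0.0
```

Request:
{"method": "send_rows", "body": {
  "motion": "0 0 0 0 0 0 0.2;0 0 0 0 0 0 0.2;0 0 0 0 0 0 0.2;0 0 0 0 0 0 0.2;0 0 0 0 0 0 0.2"
}}

```text
time_s: 30.3
ee_pos: [424.2, 94.8, 120.9]
orientation: [-3.141, 0.002, -0.0]
wrist_force: [-0.2, 0.9, 1.1]
finger_gap: 34.2
grasp_force: 24.6
```

Request:
{"method": "send_rows", "body": {
  "motion": "0 0 0 0 0 0 0.2;0 0 0 0 0 0 0.2;0 0 0 0 0 0 0.2;0 0 0 0 0 0 0.2;0 0 0 0 0 0 0.2"
}}

```text
time_s: 30.8
ee_pos: [424.3, 94.8, 121.0]
orientation: [-3.141, 0.002, -0.001]
wrist_force: [-1.2, 1.3, 2.2]
finger_gap: 33.7
grasp_force: 24.9
```

```bash
python3 - <<'E'
from h import *
s=ctrl.state(); print(s['ee_pos']); s['ee_pos']=np.array([422.34,94.74,219.7]); s['orientation']=np.array([-3.141,.002,-.001]); print('a',pix(s,126,75))
E
```

```text
[424.33324141  94.82671272 121.01039418]
a [539.8 262.2  17. ]
```

Gap 34 mm on a 48 mm head is odd, so I'll check the mill's attitude.

```bash
python3 - <<'E'
from h import *
im,d,W,s=wristcap('w8.png'); e=s['ee_pos'];print(e)
m=(abs(W[...,0]-e[0])<45)&(abs(W[...,1]-e[1])<35)&(d>0)&(W[...,2]>10)&(W[...,2]<190); P=W[m]-np.r_[e[:2],0]
for a in range(10,190,15):
    q=P[(P[:,2]>=a)&(P[:,2]<a+15)]
    if len(q)>9: print(a,len(q),np.percentile(q,[2,98],axis=0).round().tolist())
E
```

```text
[424.33324141  94.82671272 121.01039418]
10 268 [[4.0, -23.0, 11.0], [28.0, 31.0, 19.0]]
25 94 [[4.0, -23.0, 29.0], [27.0, 29.0, 40.0]]
40 372 [[-2.0, -22.0, 40.0], [26.0, 28.0, 55.0]]
55 395 [[1.0, -19.0, 55.0], [23.0, 25.0, 70.0]]
70 232 [[7.0, -15.0, 70.0], [20.0, 20.0, 84.0]]
85 41 [[15.0, -9.0, 86.0], [19.0, 13.0, 95.0]]
100 26 [[14.0, -16.0, 102.0], [24.0, 17.0, 115.0]]
115 291 [[11.0, -19.0, 115.0], [24.0, 21.0, 123.0]]
130 501 [[6.0, -22.0, 133.0], [25.0, 23.0, 145.0]]
145 2862 [[-16.0, -19.0, 146.0], [22.0, 20.0, 159.0]]
160 864 [[-5.0, -28.0, 160.0], [10.0, 28.0, 174.0]]
175 703 [[-6.0, -28.0, 175.0], [10.0, 28.0, 190.0]]
```

View pics/w8.png

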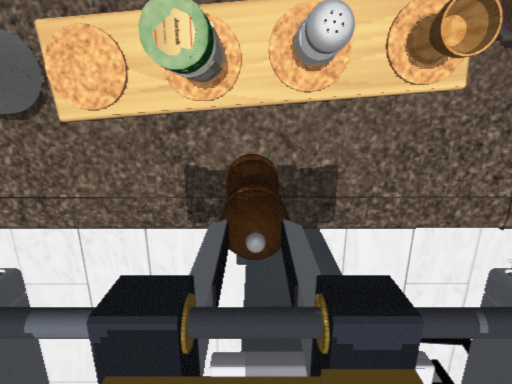

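The mill stands upright between the fingers (its ball head is round, so the chord is smaller). I'll lift it gently and check that it holds.

Request:
{"method": "send_rows", "body": {
  "motion": "0 0 0.2 0 0 0 0.1;0 0 0.3 0 0 0 0.1;0 0 0.4 0 0 0 0.1;0 0 0.4 0 0 0 0.1;0 0 0.3 0 0 0 0.1"
}}

```text
time_s: 31.35
ee_pos: [424.6, 94.6, 162.1]
orientation: [3.141, -0.002, 0.002]
wrist_force: [0.4, -0.8, 0.4]
finger_gap: 9.5
grasp_force: 0.0
```

```bash
cat > chk.py <<'E'
from h import *
im,d,W,s=wristcap('w9.png'); e=s['ee_pos'];print(e,s['finger_gap'],s['wrist_force'])
m=(abs(W[...,0]-e[0])<45)&(abs(W[...,1]-e[1])<35)&(d>0)&(W[...,2]>25)&(W[...,2]<230); P=W[m]-np.r_[e[:2],0]
for a in range(25,225,15):
    q=P[(P[:,2]>=a)&(P[:,2]<a+15)]
    if len(q)>9: print(a,len(q),np.percentile(q,[2,98],axis=0).round().tolist())
E
python3 chk.py
```

```text
[424.56152144  94.64757644 162.1226394 ] 9.520958171536426 [ 0.43845163 -0.77279859  0.44545161]
25 62 [[2.0, -22.0, 30.0], [27.0, 30.0, 40.0]]
40 273 [[-2.0, -23.0, 40.0], [26.0, 28.0, 55.0]]
55 292 [[2.0, -19.0, 55.0], [22.0, 25.0, 70.0]]
70 135 [[9.0, -13.0, 71.0], [19.0, 19.0, 83.0]]
85 13 [[16.0, -5.0, 86.0], [19.0, 10.0, 90.0]]
100 13 [[16.0, -12.0, 113.0], [23.0, 18.0, 115.0]]
115 160 [[11.0, -18.0, 116.0], [24.0, 21.0, 123.0]]
130 386 [[-10.0, -24.0, 133.0], [25.0, 24.0, 145.0]]
145 1893 [[-15.0, -20.0, 146.0], [22.0, 21.0, 159.0]]
160 210 [[-4.0, -6.0, 164.0], [6.0, 5.0, 171.0]]
190 262 [[-6.0, -15.0, 194.0], [10.0, 15.0, 205.0]]
205 447 [[8.0, -16.0, 205.0], [10.0, 16.0, 220.0]]
220 433 [[-5.0, -16.0, 220.0], [10.0, 16.0, 230.0]]
```

It slipped off, and the mill still stands. I'll check the finger geometry.

```bash
python3 - <<'E'
from h import *
print(ctrl.pinch_z)
im,d,W,s=wristcap(); e=s['ee_pos']; P=W-e
m=(d>0)&(d<300)&(abs(P[...,1])<60)
for z in range(0,100,10):
    q=P[m&(P[...,2]>=z)&(P[...,2]<z+10)]
    if len(q)>5: print(z,len(q),np.percentile(q,[1,50,99],axis=0).round().tolist())
o=im[150:384,130:390]; cv2.imwrite('pics/w10.png',cv2.resize(o,None,fx=2.4,fy=2.4)[:,:,::-1])
E
```

```text
18.8
0 205 [[-5.0, -6.0, 1.0], [1.0, -0.0, 6.0], [6.0, 5.0, 8.0]]
30 166 [[0.0, -15.0, 31.0], [10.0, -5.0, 37.0], [10.0, 16.0, 40.0]]
40 300 [[-7.0, -16.0, 40.0], [10.0, 5.0, 45.0], [10.0, 16.0, 50.0]]
50 322 [[8.0, -17.0, 50.0], [10.0, -5.0, 55.0], [10.0, 17.0, 60.0]]
60 438 [[-7.0, -16.0, 60.0], [10.0, 0.0, 65.0], [10.0, 17.0, 70.0]]
70 495 [[4.0, -17.0, 70.0], [10.0, 5.0, 75.0], [10.0, 17.0, 80.0]]
80 621 [[-6.0, -17.0, 80.0], [10.0, -5.0, 85.0], [10.0, 17.0, 90.0]]
90 559 [[-4.0, -16.0, 90.0], [9.0, -5.0, 94.0], [10.0, 17.0, 100.0]]
```

View pics/w10.png

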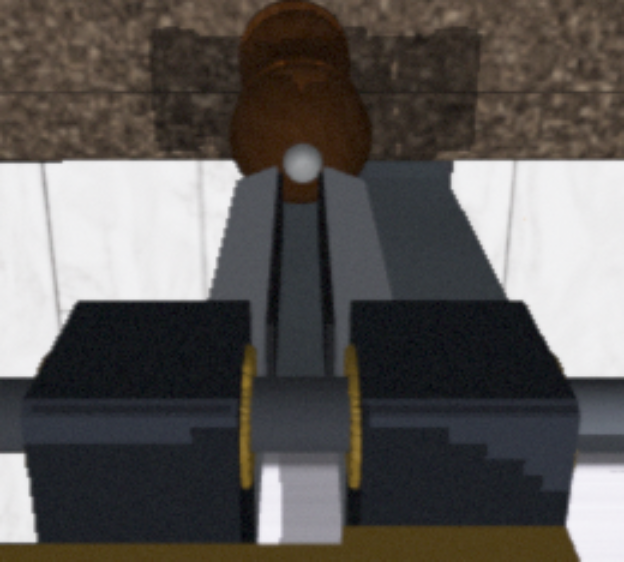

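The depth shows that the visible fingertips end about 30–37 mm above the reported TCP. That also explains the high grip on the shaker cap. I'll reopen and grip the mill about 35 mm lower.

Request:
{"method": "send_rows", "body": {
  "motion": "0 0 0 0 0 0 1;0 0 0 0 0 0 1;0 0 0 0 0 0 1;0 0 0 0 0 0 1;0 0 0 0 0 0 1"
}}

```text
time_s: 31.95
ee_pos: [424.1, 94.7, 160.5]
orientation: [3.141, -0.002, -0.001]
wrist_force: [0.0, -1.0, -0.7]
finger_gap: 46.2
grasp_force: 0.0
```

Request:
{"method": "send_rows", "body": {
  "motion": "0 0 0 0 0 0 1;0 0 0 0 0 0 1;0 0 0 0 0 0 1;0 0 0 0 0 0 1;0 0 -0.3 0 0 0 1"
}}

```text
time_s: 32.45
ee_pos: [425.0, 94.8, 154.2]
orientation: [-3.141, 0.002, -0.004]
wrist_force: [0.4, -0.4, 1.1]
finger_gap: 86.0
grasp_force: 0.0
```

Request:
{"method": "send_rows", "body": {
  "motion": "0 0 -0.6 0 0 0 1;0 0 -0.6 0 0 0 1;0 0 -0.6 0 0 0 1;0 0 -0.6 0 0 0 1;0 0 -0.3 0 0 0 1"
}}

```text
time_s: 32.95
ee_pos: [423.0, 94.6, 83.8]
orientation: [3.141, -0.002, -0.005]
wrist_force: [0.9, -0.5, -0.3]
finger_gap: 93.8
grasp_force: 0.0
```

Request:
{"method": "send_rows", "body": {
  "motion": "0 0 0 0 0 0 1;0 0 0 0 0 0 0.7;0 0 0 0 0 0 0.5;0 0 0 0 0 0 0.3;0 0 0 0 0 0 0.3"
}}

```text
time_s: 33.45
ee_pos: [424.6, 94.8, 86.4]
orientation: [-3.142, 0.002, -0.002]
wrist_force: [-0.6, -0.7, -0.3]
finger_gap: 65.1
grasp_force: 0.0
```

Request:
{"method": "send_rows", "body": {
  "motion": "0 0 0 0 0 0 0.2;0 0 0 0 0 0 0.2;0 0 0 0 0 0 0.2;0 0 0 0 0 0 0.2;0 0 0 0 0 0 0.2"
}}

```text
time_s: 33.95
ee_pos: [424.3, 95.0, 86.0]
orientation: [-3.141, 0.002, -0.0]
wrist_force: [0.3, 1.0, 0.9]
finger_gap: 47.8
grasp_force: 29.9
```

Request:
{"method": "send_rows", "body": {
  "motion": "0 0 0 0 0 0 0.2;0 0 0 0 0 0 0.2;0 0 0 0 0 0 0.2;0 0 0 0 0 0 0.2;0 0 0 0 0 0 0.2"
}}

```text
time_s: 34.45
ee_pos: [424.3, 94.9, 85.9]
orientation: [-3.141, 0.002, -0.0]
wrist_force: [0.0, 1.5, 1.5]
finger_gap: 48.1
grasp_force: 29.9
```

The gap is now 48 mm, the full head. I'll lift and carry it.

Request:
{"method": "send_rows", "body": {
  "motion": "0 0 0.3 0 0 0 0.2;0 0 0.4 0 0 0 0.2;0 0 0.4 0 0 0 0.2;0 0 0.4 0 0 0 0.2;0 0 0.2 0 0 0 0.2"
}}

```text
time_s: 34.95
ee_pos: [425.0, 94.7, 130.0]
orientation: [3.142, -0.002, 0.004]
wrist_force: [-0.1, 0.1, -1.9]
finger_gap: 47.7
grasp_force: 29.8
```

```bash
python3 chk.py
```

```text
[425.0101492   94.69055053 130.03655433] 47.70490353363343 [-0.12445697  0.14110477 -1.92168914]
40 73 [[14.0, -22.0, 47.0], [29.0, 27.0, 55.0]]
55 340 [[4.0, -24.0, 56.0], [28.0, 30.0, 63.0]]
70 139 [[8.0, -21.0, 73.0], [27.0, 28.0, 85.0]]
85 515 [[-2.0, -23.0, 85.0], [26.0, 27.0, 100.0]]
100 540 [[1.0, -20.0, 100.0], [23.0, 24.0, 115.0]]
115 325 [[6.0, -15.0, 115.0], [20.0, 20.0, 129.0]]
130 87 [[14.0, -10.0, 130.0], [20.0, 14.0, 143.0]]
145 100 [[13.0, -19.0, 146.0], [24.0, 16.0, 160.0]]
160 756 [[7.0, -33.0, 161.0], [24.0, 33.0, 175.0]]
175 1532 [[-5.0, -33.0, 176.0], [25.0, 33.0, 190.0]]
190 4934 [[-14.0, -31.0, 191.0], [21.0, 31.0, 204.0]]
205 1590 [[-6.0, -34.0, 205.0], [10.0, 34.0, 220.0]]
220 932 [[-5.0, -34.0, 220.0], [10.0, 34.0, 230.0]]
```

Request:
{"method": "send_rows", "body": {
  "motion": "0.2 0.3 0 0 0 0 0.2;0.4 0.55 0 0 0 0 0.2;0.4 0.55 0 0 0 0 0.2;0.4 0.55 0 0 0 0 0.2;0.4 0.55 0 0 0 0 0.2"
}}

```text
time_s: 35.5
ee_pos: [469.4, 158.3, 127.4]
orientation: [3.141, -0.002, -0.002]
wrist_force: [-0.3, 0.9, -2.1]
finger_gap: 47.6
grasp_force: 29.8
```

Request:
{"method": "send_rows", "body": {
  "motion": "0.4 0.6 0 0 0 0 0.2;0.4 0.6 0 0 0 0 0.2;0.4 0.6 0 0 0 0 0.2;0.4 0.6 0 0 0 0 0.2;0.4 0.6 0 0 0 0 0.2"
}}

```text
time_s: 36.0
ee_pos: [519.3, 233.4, 127.1]
orientation: [3.141, -0.001, -0.003]
wrist_force: [0.6, -0.6, -2.3]
finger_gap: 47.7
grasp_force: 29.8
```

Request:
{"method": "send_rows", "body": {
  "motion": "0.4 0.5 0 0 0 0 0.2;0.3 0.4 0 0 0 0 0.2;0.16 0.2 0 0 0 0 0.2;0 0 0 0 0 0 0.2;0 0 0 0 0 0 0.2"
}}

```text
time_s: 36.5
ee_pos: [540.4, 259.4, 128.0]
orientation: [3.141, -0.002, -0.001]
wrist_force: [-0.6, -1.0, -1.8]
finger_gap: 47.7
grasp_force: 29.8
```

```bash
python3 chk.py
```

```text
[540.40039982 259.41226375 128.01996544] 47.7098776603654 [-0.57726698 -0.96775594 -1.75613793]
40 145 [[5.0, -24.0, 45.0], [28.0, 30.0, 55.0]]
55 268 [[4.0, -23.0, 55.0], [27.0, 30.0, 62.0]]
70 194 [[5.0, -23.0, 72.0], [27.0, 28.0, 85.0]]
85 534 [[-2.0, -23.0, 86.0], [25.0, 27.0, 99.0]]
100 527 [[1.0, -19.0, 100.0], [22.0, 24.0, 115.0]]
115 283 [[7.0, -15.0, 115.0], [19.0, 19.0, 129.0]]
130 74 [[14.0, -10.0, 131.0], [21.0, 14.0, 144.0]]
145 162 [[9.0, -21.0, 147.0], [24.0, 24.0, 160.0]]
160 758 [[8.0, -33.0, 160.0], [24.0, 33.0, 175.0]]
175 1864 [[-5.0, -33.0, 176.0], [25.0, 33.0, 190.0]]
190 4658 [[-13.0, -31.0, 190.0], [21.0, 31.0, 204.0]]
205 1614 [[-6.0, -34.0, 205.0], [11.0, 34.0, 220.0]]
220 1073 [[-4.0, -34.0, 220.0], [11.0, 34.0, 230.0]]
```

View pics/w9.png

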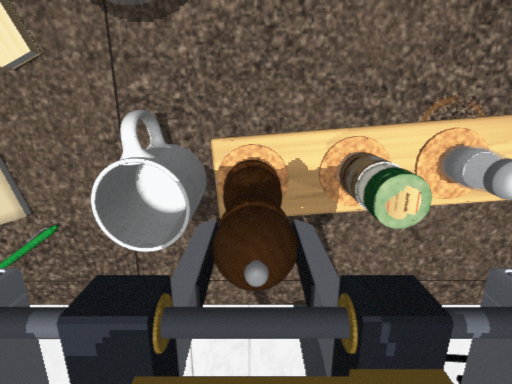

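The mill hangs over coaster a (centre about (252,180)), well clear of the mug. I'll lower it.

Request:
{"method": "send_rows", "body": {
  "motion": "0.02 0.02 -0.3 0 0 0 0.2;0 0 -0.3 0 0 0 0.2;0 0 -0.2 0 0 0 0.2;0 0 -0.1 0 0 0 0.2;0 0 0 0 0 0 0.2"
}}

```text
time_s: 37.05
ee_pos: [540.7, 260.0, 104.9]
orientation: [3.141, -0.002, -0.002]
wrist_force: [0.1, 0.2, -2.5]
finger_gap: 47.7
grasp_force: 29.8
```

Request:
{"method": "send_rows", "body": {
  "motion": "0 0 -0.04 0 0 0 0.2;0 0 0 0 0 0 0.2;0 0 0 0 0 0 0.2;0 0 0 0 0 0 0.2;0 0 0 0 0 0 0.2"
}}

```text
time_s: 37.55
ee_pos: [541.3, 260.3, 105.0]
orientation: [-3.142, 0.002, -0.0]
wrist_force: [-0.6, -0.2, -2.4]
finger_gap: 48.2
grasp_force: 29.8
```

```bash
python3 - <<'E'
from h import *
s=ctrl.state(); print(s['ee_pos'],s['wrist_force']); s['ee_pos']=np.array([540.4,259.4,128.0]); print(pix(s,252,180))
E
```

```text
[541.28977607 260.29019468 104.99874795] [-0.59974131 -0.20585007 -2.42551019]
[540.  262.4  17. ]
```

Request:
{"method": "send_rows", "body": {
  "motion": "0 0.02 -0.05 0 0 0 0.2;0 0 -0.03 0 0 0 0.2;0 0 0 0 0 0 0.2;0 0 0 0 0 0 0.2;0 0 0 0 0 0 0.2"
}}

```text
time_s: 38.05
ee_pos: [541.3, 260.8, 103.0]
orientation: [-3.141, 0.002, -0.0]
wrist_force: [-0.7, -0.1, -0.4]
finger_gap: 47.7
grasp_force: 29.8
```

Request:
{"method": "send_rows", "body": {
  "motion": "0 0 0 0 0 0 0.6;0 0 0 0 0 0 0.7;0 0 0 0 0 0 0.8;0 0 0 0 0 0 0.9;0 0 0 0 0 0 0.9"
}}

```text
time_s: 38.55
ee_pos: [541.3, 260.7, 102.9]
orientation: [3.142, -0.002, 0.0]
wrist_force: [-1.4, -0.8, -0.0]
finger_gap: 83.2
grasp_force: 0.0
```

Request:
{"method": "send_rows", "body": {
  "motion": "0 0 0 0 0 0 0.9;0 0 0.3 0 0 0 0.9;0 0 0.6 0 0 0 0.9;0 0 0.9 0 0 0 0.9;0 0 0.9 0 0 0 0.9"
}}

```text
time_s: 39.05
ee_pos: [541.4, 260.8, 172.4]
orientation: [-3.141, 0.002, -0.002]
wrist_force: [-0.1, 0.5, -1.2]
finger_gap: 84.8
grasp_force: 0.0
```

Request:
{"method": "send_rows", "body": {
  "motion": "0 0 0.9 0 0 0 0.9;0 0 0.9 0 0 0 0.9;0 0 0.5 0 0 0 0.9;-0.5 -0.4 0 0 0 0 0.9;-0.8 -0.8 0 0 0 0 0.9"
}}

```text
time_s: 39.55
ee_pos: [509.1, 231.2, 228.4]
orientation: [-3.141, 0.0, -0.002]
wrist_force: [-0.6, 0.4, -0.3]
finger_gap: 84.6
grasp_force: 0.0
```

Request:
{"method": "send_rows", "body": {
  "motion": "-0.8 -0.8 0 0 0 0 0.9;-0.8 -0.8 0 0 0 0 0.9;-0.8 -0.8 0 0 0 0 0.9;-0.8 -0.8 0 0 0 0 0.9;-0.8 -0.8 0 0 0 0 0.9"
}}

```text
time_s: 40.05
ee_pos: [407.8, 130.0, 228.4]
orientation: [3.142, -0.002, 0.001]
wrist_force: [0.3, -0.3, 1.1]
finger_gap: 84.5
grasp_force: 0.0
```

```bash
python3 - <<'E'
from h import *
cap('scene','s2.png'); im,d=cap('top','t2.png'); p=ctrl.camera_params('top'); vv,uu=np.mgrid[0:384,0:512]; W=world(d,p,p['extrinsics'],uu,vv)
for n,c,a,b in [('mill',(539,260),140,180),('mill button',(539,260),180,200),('spice',(548,146),105,132),('salt',(557,39),85,115),('egg',(563,-74),50,85),('jam',(596,-168),85,110),('mug',(550,355),80,112)]: print(n,topof(W,d,c,a,b,75 if n=='mug' else 45))
print(ctrl.state()['ee_pos'])
E
```

```text
mill (305, array([539.6, 258.8,  25.1]), array([539.1, 258.6, 164.6]))
mill button (20, array([540.6, 258.1,   6.2]), array([540.4, 258.1, 184.4]))
spice (254, array([548. , 145. ,  22.9]), array([547.9, 144.2, 119. ]))
salt (135, array([557.7,  39.3,  17.1]), array([557.7,  38.3,  98.6]))
egg (221, array([563.1, -73.7,  23.4]), array([562.8, -74.4,  64.8]))
jam (466, array([ 595.1, -168.4,   32.1]), array([ 595.1, -167.5,   94.3]))
mug (312, array([551.5, 357.6,  57.7]), array([551.5, 354.3,  92.3]))
[407.31066824 129.32422245 229.18543384]
```

View pics/t2.png

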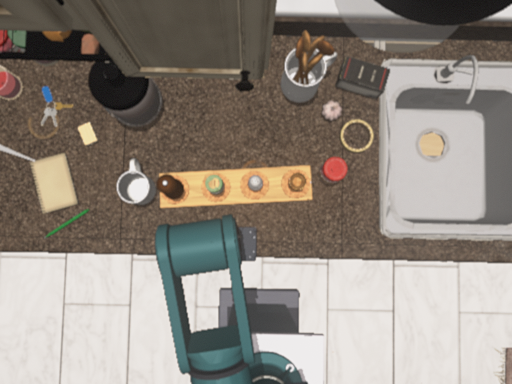

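The top view shows all four things upright on their coasters, in order: mill (171,187), spice jar (214,184), shaker (255,182) and egg cup (296,181). The mug and jam jar haven't moved and the arm is clear, so I'm handing in.

```bash
python3 -c "
from cell import ctrl
print(ctrl.sign_off())"
```

```text
the job is handed in; nothing more can be done
None
```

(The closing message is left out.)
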